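# Mount the print roller in its bench stand

### The arm

A 6-joint arm with a two-finger parallel gripper is mounted at the origin on the work surface; the furniture and walls round the work are solid. World frame = base frame: x ahead of the robot, y to its left, z up, the work surface at z = 0. Lengths are in m, angles in rad, forces in N, time in s.
With the tool pointing down it reaches from about 0.3 to 0.775 m from the base axis. Payload 14.6 kg.
Tool frame: the origin (TCP) lies on the centre line of the jaws, within the pads' length; the fingertips stand 19 mm ahead of it and the grasp point (between the pads) is the TCP; z points along the fingers, y is the line along which they close (so a half turn about z gives the same grasp; the last joint's range is limited). The gripper opens to 94 mm and grips with 3 to 60 N. Pads are 16 mm wide; open, the fingers measure 119 mm over their backs; the gripper's body (75 mm by 177 mm) begins 78 mm behind the grasp point.
Start: joints at [1.273, 0.3, 1.521, -0, 1.321, -0.067], TCP at [0.126, 0.535, 0.224] pointing down, gripper open.
Joint ranges: [-3.03, 3.03], [-0.79, 2.21], [0.23, 2.52], [-1.04, 4.18], [0, 3.07], [-2.55, 2.55]. Speed limits (rad/s): [2.22, 2.22, 2.57, 3.14, 3.14, 3.14].

### API

Orientations are given as [roll, pitch, yaw] about the fixed x, y, z axes, in that order (R = Rz(yaw) Ry(pitch) Rx(roll)).
In Python, from station import get_obs, camera, workorder gives the robot as it stands.
- The arm moves only by the tool play_rows, never from a script. Its argument "motion" is a list that holds one entry, the list of rows, each a list of 7 numbers: the shift along the tool's x, y, z as a fraction of full scale, then the turn, a rotation vector about the tool's x, y, z as a fraction of full scale, then the opening, from -1 (shut) to 1 (fully open). In form: [[[x, y, z, ax, ay, az, grip], ...]]. A call has 1 to 10 rows; each row is the pose to reach, as a shift and turn from the pose commanded when the call began, along the tool's axes at that moment, turning the shorter way round; what a row does not reach only later rows make up. Full scale, the value 1, is 0.25 m for a shift and 2 pi rad for a turn. A row lasts 1/10 s, in which the tool goes at most 50 mm and 8.59 degrees, less where a joint would pass 70% of its speed; a pose out of reach is approached as far as the arm can. A call with a number of a shift or a turn outside -1 to 1 is refused whole. A call with a gripper value outside its range is refused whole. The fingers move at their own pace and stop on an object; "grip_force" is the grip in N (left out, the last holds). Time passes only in rows, so rows that repeat a pose let the fingers close. It gives the time, the measured TCP pose, the force, the opening and the grip force at its end, in the units of the state.
- get_obs(): the state, without advancing time (a new reading comes with each control period).
- camera(name): name is "scene" or "top"; returns a dict with "frame" (480x640x3 uint8, red, green, blue), "z_map" (480x640 float32, m along the optical axis (not along the pixel's ray), 0 where there is no reading), "camera_matrix" (3x3 intrinsics, pixels), "T" (4x4, takes a point from camera to world coordinates). Camera axes: x right, y up, looking along -z (the intrinsics and any distortion apply to the point x, -y, -z); pixel columns grow to the right and rows downward; lengths in m; the calibration is good to about 2 mm. A picture is of the moment at which its call begins.
- workorder.hand_in(): hands the job in; it is judged then, once.
The state is a dict: "time_s": time; "qpos": joint angles; "joint_vel": joint speeds; "tau": joint torques, N m; "ee_pos": TCP position; "eef_rot": TCP orientation; "force": force on the tool from outside, world axes, zero at the start; "moment": the same for the moment, N m; "grip_width": finger opening in m; "grip_force": force on a finger pad.
Only numpy, scipy, OpenCV 4.12 (cv2) and the standard library are available. Lean on these libraries where they do the work, as an engineer would, in place of code of your own. Each camera call takes 0.05 s, during which the arm holds its last target. There are 200 camera calls.

### The job

Mount the print roller in its bench stand: move it from the bed into the groove between the two upright bearing plates, then push the steel spindle along its trough, through the near plate's eye and the roller's bore, fully home into the closed bearing in the far plate. Then swing the yellow keeper fully across behind the spindle's blue end to lock it in. Leave the jar, the stamp and the yellow bottle where they stand.

Things in the scene. Friction and masses are not known exactly. Their poses are not given: they have to be found in the camera images.
- stand: Grey bench stand fixed to the table, 164 x 310 mm. Origin at table height below the middle of the groove. Its frame: z up, y along the roller's running axis and the trough, x square to it (away from the robot at yaw 0). The groove lies between edges at x = -12 and +12 mm, 16 mm above the table; back stop behind it from x = 25.5 mm, 42 mm high.
- bed (a point): Middle of the front edge of the white feed bed (stand x = -118, y = 0, 16 mm above the table). The bed runs level from here to the groove edge at x = -12 mm, 96 mm wide; in front of it is a lip 4 mm higher and 6 mm thick, beside it are fences at y = -51 and +51 mm, tops 24 mm above the table.
- near_eye (a point): Centre of the 21 mm eye in the near aluminium plate, on its outer face (stand x = 0, y = -60, 36.7 mm above the table). Two such plates, 12 mm thick, 52 mm wide, tops 57 mm above the table, stand at y = -60..-48 and +48..+60 mm; the far (+y) eye is closed by a dark cap on its outside.
- trough_end (a point): Outer end of the steel V trough on the spindle's axis (stand x = 0, y = -225, 36.7 mm above the table). The trough runs from here to the near plate and holds the spindle at eye height; its upper edges lie 3 mm below the spindle's axis and 11 mm either side of it.
- seat (a point): Point on the running axis midway between the two plates: the roller's centre lies here when it is in the groove (36.7 mm above the table).
- cap (a point): Inside of the closed cap on the far plate, at the centre of the eye (60 mm toward +y of the stand from seat): the spindle's nose lies here when it is fully home.
- roller: Red print roller with white core ends, 48 mm in diameter, 90 mm long, 0.25 kg, with a 21 mm bore right through. Origin at its centre, y along its axis (it turns about y as it rolls). It starts lying on the white bed, its axis along the stand's y, 55 to 85 mm in front of the seat.
- roller_center (a point): Centre of the roller.
- spindle: Round steel spindle, 16 mm in diameter, 136 mm long, 0.15 kg, with a blue tail. Origin at its centre, y along its axis toward the tapered nose. It starts lying in the V trough, its nose pointing at the near eye, 6 to 40 mm outside that plate. When it is home its tail end sticks out 16 mm from the near plate (y = -76 mm in the stand frame).
- spindle_nose (a point): Centre of the spindle's tapered nose end (9 mm across), 68 mm from its origin.
- spindle_tail (a point): Centre of the flat blue tail end, 68 mm from its origin; the face to push on.
- keeper (a joint): Angle of the yellow keeper arm (64 x 12 mm, 36 to 44 mm above the table): 0 = parallel to the trough, pointing to stand -y; negative = swung out to stand -x; grows anticlockwise from above to 1.57 at the stop, where it points to stand +x, square across the trough, its face 4 mm behind the tail of a spindle that is home. It stays where it is left.
- keeper_pivot (a point): Pivot of the keeper, on top of its post at stand x = -38, y = -86 mm.
- keeper_peg (a point): Middle of the black upright peg on the keeper arm, 50 mm from the pivot; the peg turns freely on the arm, is 16 mm in diameter and stands from 44 to 80 mm above the table, this point is 72 mm above the table.
- jar: Blue glass jar with black lid, 56 mm in diameter, 63 mm high, behind the stand; origin under its middle. Leave alone.
- stamp: Wooden stamp block with dark pattern, 55 x 56 x 27 mm, in front of the trough; origin under its middle. Leave alone.
- bottle: Yellow squeeze bottle, 53 mm in diameter, 160 mm high, left of the stand; origin under its middle. Leave alone.
Things that resemble listed ones, but are neither listed nor needed, are in the scene too. Leave any green or purple look-alike of the roller alone.

How it is judged:
By the outcome, as a careful person would: the job done as asked, in the order asked, and still so for the second after the job is handed in, with the robot touching nothing.
It also fails if it takes over 61 s, if anything falls off the work surface, if the arm or the gripper's body presses on something with over 40 N, if the wrist force passes 120 N, or if a joint passes its speed limit or range.

## Working session

There is one attempt and no reset: what is moved stays moved. The work goes in short steps, Python scripts to look and compute and a tool call to move; the robot and the scene stay as the last step left them, time stands still between calls to the robot, and variables do not carry over. Pictures are saved under pics/ and viewed, at most 10 in all, crops included, and the job is handed in when it is done.

Besides the shell and the picture viewer there is one more tool, called after "Emit:" as name(argument=value, ...) on one line, values as JSON. play_rows: Moves the arm, as the interface text tells. Its arguments: {"type":"object","properties":{"motion":{"type":"array"},"grip_force":{"type":"number"}},"required":["motion"]}

```bash
mkdir -p pics; ls
python3 - <<'E'
from station import get_obs,camera
import cv2,numpy as np
print({k:np.round(v,3).tolist() if not isinstance(v,str) else v for k,v in get_obs().items()})
for n in("scene","top"):
    c=camera(n); np.savez(f"pics/{n}0.npz",**c); cv2.imwrite(f"pics/{n}0.png",c["frame"][...,::-1]); print(n,np.round(c["camera_matrix"],1).tolist(),np.round(c["T"],3).tolist(),list(c.keys()))
E
```

```text
pics
{'time_s': 0.0, 'qpos': [1.273, 0.3, 1.522, -0.0, 1.321, -0.067], 'joint_vel': [-0.001, -0.0, 0.002, -0.002, 0.0, -0.001], 'tau': [0.002, -53.181, -35.274, 0.071, 0.024, -0.0], 'ee_pos': [0.126, 0.535, 0.224], 'eef_rot': [-3.14, -0.0, 2.911], 'force': [0.126, -0.312, 0.611], 'moment': [-0.023, -0.016, 0.069], 'grip_force': 0.0, 'grip_width': 0.094}
scene [[535.1, 0.0, 316.5], [0.0, 535.1, 239.9], [0.0, 0.0, 1.0]] [[0.826, 0.272, -0.494, -0.167], [-0.564, 0.428, -0.707, -1.057], [0.019, 0.862, 0.507, 0.784], [0.0, 0.0, 0.0, 1.0]] ['frame', 'z_map', 'camera_matrix', 'T']
top [[510.6, 0.0, 324.6], [0.0, 510.6, 240.8], [0.0, 0.0, 1.0]] [[0.008, 0.98, -0.199, 0.279], [-1.0, 0.006, -0.01, -0.097], [-0.008, 0.199, 0.98, 1.18], [0.0, 0.0, 0.0, 1.0]] ['frame', 'z_map', 'camera_matrix', 'T']
```

View pics/top0.png

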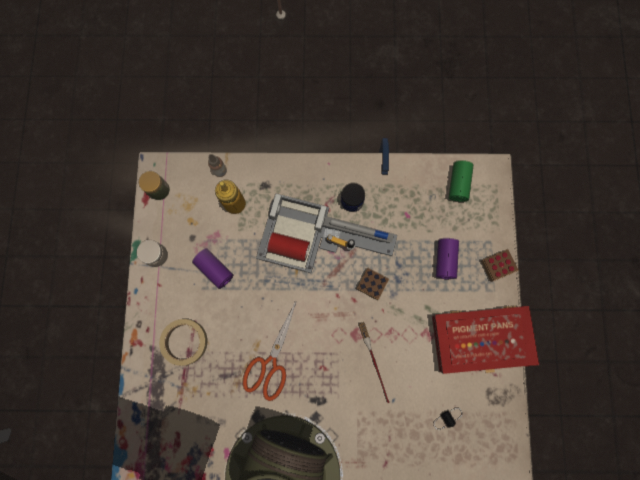

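View pics/scene0.png

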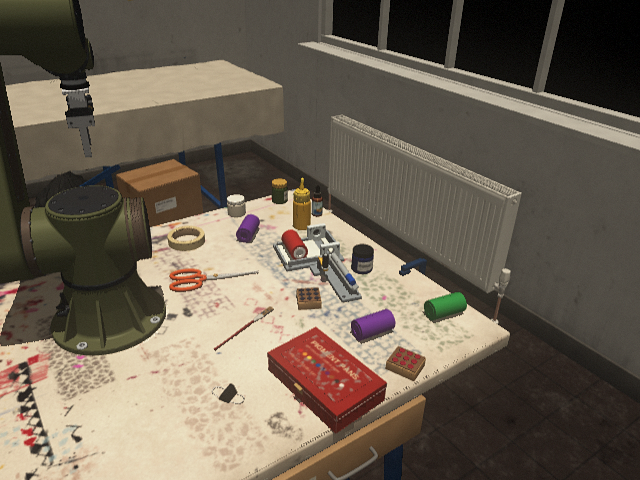

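Candidates for the roller: red cylinder on the bed at top (289,246); purple at (212,268) and (447,258); green at (461,181); and the red box at (486,339). The red one on the white bed is the target. The spindle's blue tail is at (381,234), not the blue object at (385,157). The keeper is at (340,241).

```bash
cat > h.py <<'E'
import numpy as np,cv2
from station import camera,get_obs
def cloud(c):
    z=c["z_map"]; K=c["camera_matrix"]; v,u=np.mgrid[:480,:640]
    P=np.stack([(u-K[0,2])/K[0,0]*z,-(v-K[1,2])/K[1,1]*z,-z],-1)
    return P@c["T"][:3,:3].T+c["T"][:3,3]
def ray(c,u,v,h):
    K=c["camera_matrix"]; d=c["T"][:3,:3]@np.array([(u-K[0,2])/K[0,0],-(v-K[1,2])/K[1,1],-1]); o=c["T"][:3,3]
    return o+d*(h-o[2])/d[2]
E
python3 - <<'E'
from h import *
for n,(x0,y0,w,h) in dict(top=(250,180,160,120),scene=(265,220,110,85)).items():
    c=dict(np.load(f"pics/{n}0.npz")); f=c["frame"][...,::-1]
    cv2.imwrite(f"pics/{n}1.png",cv2.resize(f[y0:y0+h,x0:x0+w],None,fx=5,fy=5,interpolation=cv2.INTER_CUBIC))
    P=cloud(c); H=P[...,2]; hsv=cv2.cvtColor(c["frame"],cv2.COLOR_RGB2HSV)
    box=np.zeros(H.shape,bool); box[y0:y0+h,x0:x0+w]=1
    print(n,"table z",np.median(H[box&(abs(H)<.01)]))
    m=(box&(H>.050)&(H<.062)&(hsv[...,1]<60)).astype(np.uint8)
    k,l,s,cc=cv2.connectedComponentsWithStats(m)
    for i in range(1,k):
        if s[i,4]>15: q=P[l==i]; print("plate",s[i],cv2.minAreaRect((q[:,:2]*1000).astype(np.float32)),q.mean(0).round(4))
    for nm,lo,hi in(("red",(0,150,60),(6,255,255)),("red2",(174,150,60),(180,255,255)),("blue",(105,120,60),(125,255,255)),("yel",(15,130,80),(35,255,255))):
        m=(cv2.inRange(hsv,lo,hi)>0)&box; k,l,s,cc=cv2.connectedComponentsWithStats(m.astype(np.uint8))
        for i in range(1,k):
            if s[i,4]>15: q=P[l==i]; print(nm,s[i],cc[i].round(1),cv2.minAreaRect((q[:,:2]*1000).astype(np.float32)),q.mean(0).round(4),q[:,2].max().round(4))
E
```

```text
top table z -0.0012902097771105847
plate [341 182  24  24 311] ((616.7882080078125, -149.3266143798828), (52.840476989746094, 53.47136688232422), 18.557302474975586) [ 0.6161 -0.1491  0.0595]
plate [270 194  11  23 133] ((591.0872802734375, 30.384544372558594), (17.568763732910156, 51.84569549560547), 74.90001678466797) [0.5902 0.0284 0.0553]
plate [316 205  10  24 126] ((563.869140625, -75.96379089355469), (12.865431785583496, 52.50733184814453), 76.84068298339844) [ 0.5634 -0.0762  0.0551]
red [268 233  41  27 689] [287.6 246.1] ((416.12451171875, -55.68016052246094), (275.09686279296875, 82.55636596679688), 33.398887634277344) [ 0.4937 -0.0034  0.0594] 1.1803
blue [375 231  13   8  70] [381.  234.4] ((525.7867431640625, -213.8780059814453), (27.4213924407959, 12.96477222442627), 73.9713134765625) [ 0.5256 -0.2141  0.0419] 0.0476
yel [331 237  16  10  78] [338.6 241.2] ((510.0306091308594, -117.03966522216797), (34.66127014160156, 10.232074737548828), 71.25347900390625) [ 0.5097 -0.1177  0.0391] 0.0465
scene table z 0.0002523272542288013
plate [307 223  19   7  81] ((587.7745971679
[... 418 characters left out ...]
9]
red [282 230  26  29 337] [292.5 241.1] ((188.95875549316406, -521.7369384765625), (1284.8763427734375, 65.63308715820312), 59.314117431640625) [ 0.4839 -0.0149  0.0578] 0.7843
blue [346 274   9   8  43] [349.4 277.6] ((185.56500244140625, -635.8717041015625), (1099.149169921875, 20.07806396484375), 51.13282012939453) [ 0.5056 -0.2363  0.0596] 0.7843
yel [293 220  17  10 143] [300.8 224. ] ((229.647705078125, -469.13287353515625), (1418.4359130859375, 48.04058837890625), 57.944698333740234) [0.588  0.1048 0.0236] 0.7843
yel [318 257   5   8  23] [320.5 259.8] ((503.3327331542969, -120.64197540283203), (53.1280403137207, 6.15886926651001), 65.06784057617188) [ 0.5034 -0.1183  0.0474] 0.074
```

View pics/top1.png

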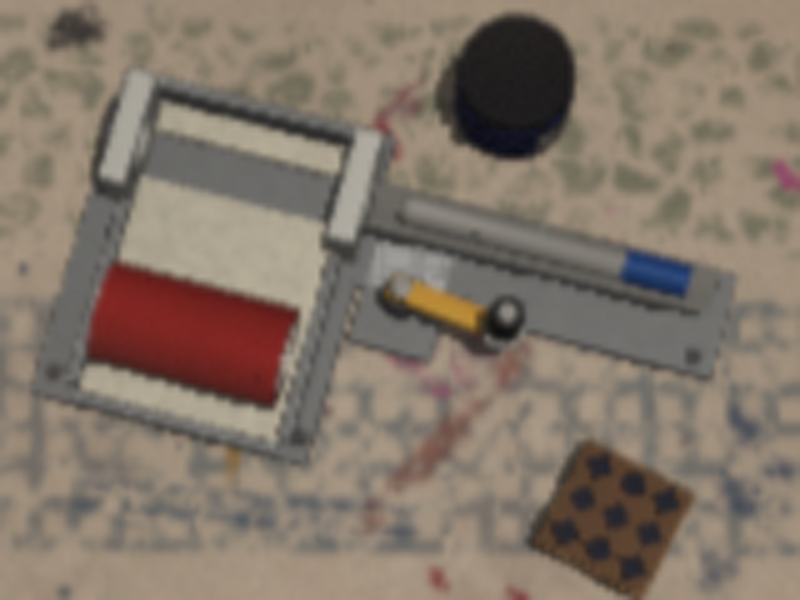

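View pics/scene1.png

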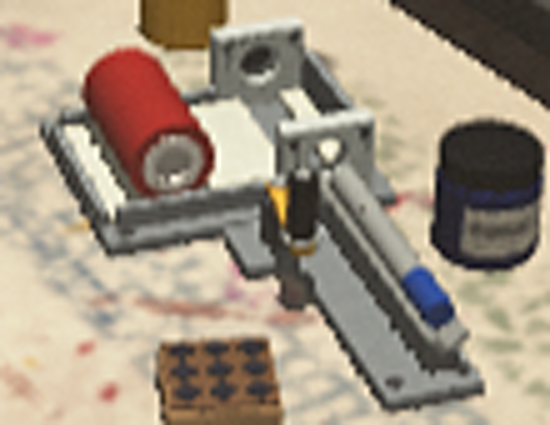

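The crops confirm the red roller on the bed (top 289,246), the spindle in the trough with its blue tail at (381,234), and the keeper about parallel to the trough with its peg top near (351,243).

```bash
cat >> h.py <<'E'
S0=None
def stand(c):
    H=cloud(c)[...,2]; hsv=cv2.cvtColor(c["frame"],cv2.COLOR_RGB2HSV); out=[]
    m=((H>.050)&(H<.062)&(hsv[...,1]<60)&(hsv[...,2]>110)).astype(np.uint8); k,l,s,cc=cv2.connectedComponentsWithStats(m)
    P=cloud(c)
    for i in range(1,k):
        r=cv2.minAreaRect((np.argwhere(l==i)[:,::-1]).astype(np.float32))
        if 60<s[i,4]<200 and max(r[1])>15 and min(r[1])<10: out.append((ray(c,*r[0],.057)[:2],r))
    return out
def tostand(p,s): # s=(x,y,yaw)
    d=np.asarray(p)[:2]-s[:2]; c,n=np.cos(s[2]),np.sin(s[2]); return np.array([c*d[0]+n*d[1],-n*d[0]+c*d[1]])*1000
E
python3 - <<'E'
from h import *
for n in("top","scene"):
    c=dict(np.load(f"pics/{n}0.npz")); o=stand(c)
    for q in o: print(n,q)
    if n=="top":
        q=sorted([a[0] for a in o if a[0][1]>-.1 and a[0][0]>.5],key=lambda a:a[1]); d=q[1]-q[0]; m=(q[0]+q[1])/2; s=[*m,np.arctan2(-d[0],d[1])]; print("stand",s,np.hypot(*d))
        f=lambda u,v,h:tostand(ray(c,u,v,h),s).round(1)
        hsv=cv2.cvtColor(c["frame"],cv2.COLOR_RGB2HSV); m=cv2.inRange(hsv,(0,150,40),(6,255,255)); m[:, :262]=0;m[:,312:]=0;m[:228]=0;m[276:]=0
        r=cv2.minAreaRect(np.argwhere(m)[:,::-1].astype(np.float32)); print("roller px",r,"stand mm",f(*r[0],.055), "axis ends",f(269.5,239,.06),f(308,250,.06))
        P=cloud(c); q=P[(m>0)&(P[...,2]>.055)&(P[...,2]<.07)]; print("roller crest by depth",np.median(tostand(q.mean(0),s)), tostand(q.mean(0),s), q[:,2].max())
        print("tail",f(388,236,.042),"blue mid",f(381,234.4,.043),"peg top",f(351.2,242.6,.08),"pivot",f(329.5,238,.044),"bottle",f(229,190,.12),"jar",tostand([.6168,-.1493],s))
        m=cv2.inRange(hsv,(20,130,60),(32,255,255)); m[:,:215]=0;m[:,246:]=0;m[:175]=0;m[215:]=0; q=P[m>0]; print("bottle",np.percentile(q,[5,50,95],0).round(3).tolist())
E
```

```text
top (array([0.5895286 , 0.02810591]), ((274.8624267578125, 204.95872497558594), (5.4596099853515625, 22.22157096862793), 16.699243545532227))
top (array([ 0.56300345, -0.07617744]), ((320.5, 216.5), (5.4377593994140625, 22.628093719482422), 15.255118370056152))
stand [np.float64(0.576266025355701), np.float64(-0.02403576144515092), np.float64(-0.24907477504954786)] 0.10760390835894884
roller px ((287.653564453125, 246.17430114746094), (38.198486328125, 18.422880172729492), 14.931418418884277) stand mm [-84.5   0.2] axis ends [-79.8  43.4] [-82.2 -46.7]
roller crest by depth -40.9460452259401 [-8.19128905e+01  2.08000829e-02] 0.06751433370021553
tail [  -1.9 -213. ] blue mid [  -2.5 -196.7] peg top [ -45.7 -136. ] pivot [-40.4 -85.4] bottle [ -7.9 148.1] jar [  70.16169382 -111.40677395]
bottle [[0.584, 0.109, 0.047], [0.6, 0.126, 0.118], [0.621, 0.146, 0.151]]
scene (array([0.47386916, 0.30128043]), ((235.0, 198.0), (8.0, 16.0), 90.0))
scene (array([0.58415098, 0.02033455]), ((316.0899963378906, 226.12997436523438), (4.808326244354248, 18.243356704711914), 81.8698959350586))
scene (array([ 0.55723088, -0.08270013]), ((329.6216125488281, 244.72972106933594), (4.93196964263916, 19.070283889770508), 80.53767395019531))
```

Emit:
play_rows(motion=[[[-0.2,-0.2,0,0,0,0.003,0.28],[-0.4,-0.4,0,0,0,0.003,0.28],[-0.6,-0.6,0,0,0,0.003,0.28],[-0.75,-0.75,0,0,0,0.003,0.28],[-0.885,-0.88,0,0,0,0.003,0.28],[-0.885,-0.88,0,0,0,0.003,0.28],[-0.885,-0.88,0,0,0,0.003,0.28],[-0.885,-0.88,0,0,0,0.003,0.28]]])

```text
time_s: 0.9
ee_pos: [0.2916, 0.2694, 0.2245]
eef_rot: [3.142, 0.0, 2.889]
force: [-0.5, 0.8, -0.6]
grip_width: 0.0601
grip_force: 0.0
```

```bash
cat > go.py <<'E'
import sys; from h import *; from scipy.spatial.transform import Rotation as R
# go.py sx sy z(mm) psi : shift/turn fractions from measured pose to stand target
S=np.array([.575,-.025,-.249])
sx,sy,z,psi=map(float,sys.argv[1:5]); c,n=np.cos(S[2]),np.sin(S[2])
o=get_obs(); t=np.array([S[0]+(c*sx-n*sy)/1e3,S[1]+(n*sx+c*sy)/1e3,z/1e3])
A=R.from_euler('xyz',o["eef_rot"]); B=R.from_euler('xyz',[np.pi,0,psi])
print("t",o["time_s"],"tcp stand",tostand(o["ee_pos"],S).round(1),"z",round(o["ee_pos"][2]*1e3,1),"rot",np.round(o["eef_rot"],3),"w",o["grip_width"],"F",np.round(o["force"],1),"q",np.round(o["qpos"],2))
print("shift",(A.inv().apply(t-o["ee_pos"])/.25).round(4),"turn",((A.inv()*B).as_rotvec()/(2*np.pi)).round(4))
E
python3 go.py -122 0 200 2.8926
```

```text
t 0.9 tcp stand [-347.2  215.5] z 224.5 rot [3.142 0.    2.889] w 0.060082359100786485 F [-0.5  0.8 -0.6] q [ 0.65 -0.05  1.91 -0.    1.28 -0.66]
shift [-0.9041 -0.8584  0.0979] turn [ 0.      0.     -0.0006]
```

Emit:
play_rows(motion=[[[-0.2,-0.2,0.1,0,0,0,0.28],[-0.4,-0.4,0.1,0,0,0,0.28],[-0.6,-0.6,0.1,0,0,0,0.28],[-0.75,-0.75,0.1,0,0,0,0.28],[-0.9,-0.858,0.1,0,0,0,0.28],[-0.904,-0.858,0.1,0,0,0,0.28],[-0.904,-0.858,0.1,0,0,0,0.28],[-0.904,-0.858,0.1,0,0,0,0.28]]])

```text
time_s: 1.7
ee_pos: [0.4574, 0.0068, 0.1988]
eef_rot: [-3.141, -0.001, 2.89]
force: [0.6, 0.6, 0.7]
grip_width: 0.0605
grip_force: 0.0
```

```bash
python3 go.py -122 0 49 2.8926
```

```text
t 1.7 tcp stand [-121.8    1.8] z 198.8 rot [-3.141e+00 -1.000e-03  2.890e+00] w 0.06046775326782117 F [0.6 0.6 0.7] q [-0.07  0.12  1.8   0.    1.22 -1.39]
shift [-1.000e-04 -7.100e-03  5.992e-01] turn [-0.     -0.0002 -0.0003]
```

Emit:
play_rows(motion=[[[0,-0.007,0.2,0,0,0,0.28],[0,-0.007,0.4,0,0,0,0.28],[0,-0.007,0.5,0,0,0,0.28],[0,-0.007,0.56,0,0,0,0.28],[0,-0.007,0.6,0,0,0,0.28],[0,-0.007,0.6,0,0,0,0.28]]])

```text
time_s: 2.3
ee_pos: [0.4557, 0.0066, 0.0488]
eef_rot: [-3.141, -0.002, 2.894]
force: [-0.0, 0.2, 0.3]
grip_width: 0.06
grip_force: 0.0
```

Emit:
play_rows(motion=[[[-0.015,0,0,0,0,0,0.28],[-0.03,0,0,0,0,0,0.28],[-0.045,0,0,0,0,0,0.28],[-0.06,0,0,0,0,0,0.28],[-0.075,0,0,0,0,0,0.28],[-0.09,0,0,0,0,0,0.28],[-0.105,0,0,0,0,0,0.28],[-0.12,0,0,0,0,0,0.28],[-0.135,0,0,0,0,0,0.28],[-0.15,0,0,0,0,0,0.28]]])

```text
time_s: 3.3
ee_pos: [0.4931, -0.0041, 0.0494]
eef_rot: [3.142, -0.0, 2.892]
force: [-2.7, 0.5, 2.2]
grip_width: 0.0603
grip_force: 1.4
```

```bash
python3 go.py -33 0 49 2.8926
```

```text
t 3.3 tcp stand [-84.5   0.1] z 49.4 rot [ 3.142 -0.     2.892] w 0.06028090199402529 F [-2.7  0.5  2.2] q [-0.08  0.4   1.84  0.    0.9  -1.4 ]
shift [-2.062e-01 -2.000e-04  1.800e-03] turn [ 0.     -0.     -0.0001]
```

Emit:
play_rows(motion=[[[-0.02,0,0,0,0,0,0.28],[-0.04,0,0,0,0,0,0.28],[-0.06,0,0,0,0,0,0.28],[-0.08,0,0,0,0,0,0.28],[-0.1,0,0,0,0,0,0.28],[-0.12,0,0,0,0,0,0.28],[-0.14,0,0,0,0,0,0.28],[-0.155,0,0,0,0,0,0.28],[-0.165,0,0,0,0,0,0.28],[-0.175,0,0,0,0,0,0.28]]])

```text
time_s: 4.3
ee_pos: [0.5355, -0.0149, 0.0495]
eef_rot: [3.142, 0.0, 2.892]
force: [0.1, 0.2, 1.0]
grip_width: 0.06
grip_force: 0.0
```

Emit:
play_rows(motion=[[[-0.005,0,0,0,0,0,0.28],[-0.01,0,0,0,0,0,0.28],[-0.015,0,0,0,0,0,0.28],[-0.02,0,0,0,0,0,0.28],[-0.025,0,0,0,0,0,0.28],[-0.03,0,0,0,0,0,0.28]]])

```text
time_s: 4.9
ee_pos: [0.5425, -0.0167, 0.0495]
eef_rot: [3.142, -0.0, 2.892]
force: [0.4, 0.5, 0.2]
grip_width: 0.06
grip_force: 0.0
```

```bash
python3 go.py -33 0 49 2.8926
python3 - <<'E'
from h import *
c=camera("scene");cv2.imwrite("pics/a.png",cv2.resize(c["frame"][215:305,255:375,::-1],None,fx=5,fy=5,interpolation=cv2.INTER_CUBIC))
E
```

```text
t 4.9 tcp stand [-33.5   0.1] z 49.5 rot [ 3.142 -0.     2.892] w 0.059967470102868764 F [0.4 0.5 0.2] q [-0.1   0.49  1.7   0.    0.95 -1.42]
shift [-0.0021 -0.0002  0.0018] turn [ 0.     -0.     -0.0001]
```

View pics/a.png

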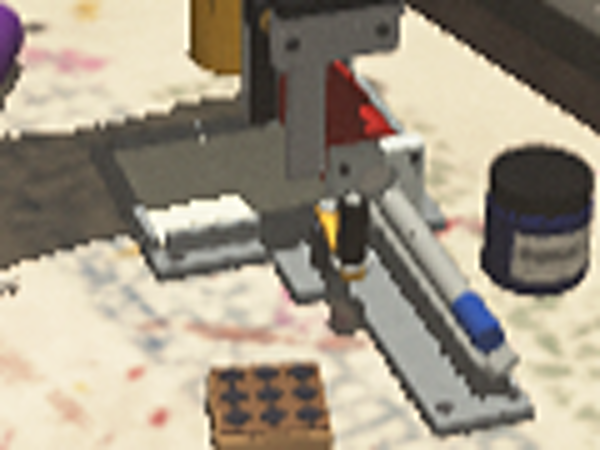

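Emit:
play_rows(motion=[[[0.06,0,0,0,0,0,0.28],[0.08,0,-0.15,0,0,0,0.28],[0.08,0,-0.3,0,0,0,0.28],[0.08,0,-0.45,0,0,0,0.28],[0.08,0,-0.6,0,0,0,0.28],[0.08,0,-0.6,0,0,0,0.28]]])

```text
time_s: 5.55
ee_pos: [0.5247, -0.0119, 0.2044]
eef_rot: [3.14, 0.008, 2.892]
force: [0.7, 0.9, -0.5]
grip_width: 0.0603
grip_force: 0.0
```

```bash
python3 go.py 0 -240 200 1.3218
```

```text
t 5.55 tcp stand [-52.    0.3] z 204.4 rot [3.14  0.008 2.892] w 0.06031852083800519 F [ 0.7  0.9 -0.5] q [-0.09  0.26  1.62 -0.    1.25 -1.41]
shift [-0.2083 -0.9612  0.0182] turn [0.0011 0.0008 0.2499]
```

Emit:
play_rows(motion=[[[-0.05,-0.2,0,0,0,0.024,-1],[-0.08,-0.4,0,0,0,0.048,-1],[-0.12,-0.55,0,0,0,0.071,-1],[-0.16,-0.7,0,0,0,0.095,-1],[-0.2,-0.85,0,0,0,0.118,-1],[-0.208,-0.96,0,0,0,0.142,-1],[-0.208,-0.96,0,0,0,0.165,-1],[-0.208,-0.96,0,0,0,0.19,-1],[-0.208,-0.96,0,0,0,0.213,-1],[-0.208,-0.96,0,0,0,0.236,-1]]])

```text
time_s: 6.55
ee_pos: [0.5139, -0.2571, 0.1985]
eef_rot: [-3.141, -0.0, 1.403]
force: [-0.3, -0.2, 0.0]
grip_width: 0.0004
grip_force: 0.0
```

```bash
python3 go.py 0 -240 200 1.3218
python3 - <<'E'
from h import *
S=np.array([.575,-.025,-.249])
c=camera("top"); o=stand(c)
for q in o: print(q[0],q[1])
hsv=cv2.cvtColor(c["frame"],cv2.COLOR_RGB2HSV); P=cloud(c)
m=cv2.inRange(hsv,(0,150,40),(6,255,255)); m[:,:262]=0;m[:,330:]=0;m[:190]=0;m[276:]=0
r=cv2.minAreaRect(np.argwhere(m)[:,::-1].astype(np.float32)); q=P[m>0]; q=q[(q[:,2]<.08)&(q[:,2]>.03)]
print(r,tostand(ray(c,*r[0],.055),S),"top z",np.percentile(q[:,2],95))
m=cv2.inRange(hsv,(105,120,60),(125,255,255)); m[:,:365]=0;m[:,400:]=0;m[:215]=0;m[260:]=0
a=np.argwhere(m)[:,::-1]; print("blue",[tostand(ray(c,*p,.042),S).round(1) for p in cv2.boxPoints(cv2.minAreaRect(a.astype(np.float32)))])
cv2.imwrite("pics/b.png",cv2.resize(c["frame"][180:280,250:410,::-1],None,fx=5,fy=5,interpolation=cv2.INTER_CUBIC))
E
```

```text
t 6.55 tcp stand [  -2. -240.] z 198.5 rot [-3.141 -0.     1.403] w 0.0003628561967701867 F [-0.3 -0.2  0. ] q [-0.53  0.38  1.48 -0.    1.29 -0.36]
shift [-0.0005  0.0079 -0.0059] turn [-0.0002 -0.0001  0.0129]
[0.58990039 0.0282054 ] ((274.8232421875, 204.8009490966797), (6.094792366027832, 22.51687240600586), 16.389541625976562)
[ 0.56300338 -0.07617751] ((320.5000305175781, 216.50003051757812), (5.5783185958862305, 22.55581283569336), 14.03624439239502)
((297.4883117675781, 212.4006805419922), (37.84471893310547, 19.3865966796875), 15.068489074707031) [-2.42862009  0.74494762] top z 0.0601511121865474
blue [array([346.2, 878. ]), array([346.2, 878. ]), array([346.2, 878. ]), array([346.2, 878. ])]
```

View pics/b.png

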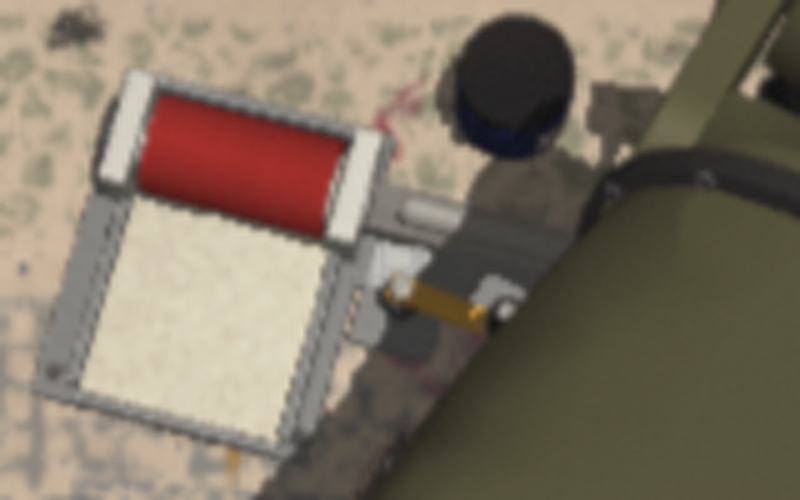

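Emit:
play_rows(motion=[[[0,0.008,0.1,0,0,0.0129,-1],[0,0.008,0.25,0,0,0.0129,-1],[0,0.008,0.4,0,0,0.0129,-1],[0,0.008,0.5,0,0,0.0129,-1],[0,0.008,0.55,0,0,0.0129,-1],[0,0.008,0.576,0,0,0.0129,-1],[0,0.008,0.576,0,0,0.0129,-1]]])

```text
time_s: 7.3
ee_pos: [0.5162, -0.2575, 0.0554]
eef_rot: [-3.141, -0.0, 1.329]
force: [-0.1, 0.0, 0.5]
grip_width: 0.0002
grip_force: 0.0
```

```bash
python3 go.py 0 -84 54.5 1.3218
```

```text
t 7.3 tcp stand [   0.3 -239.8] z 55.4 rot [-3.141 -0.     1.329] w 0.00023672748279141234 F [-0.1  0.   0.5] q [-0.53  0.55  1.59 -0.    1.   -0.28]
shift [0.6233 0.0033 0.0037] turn [-0.     -0.      0.0011]
```

Emit:
play_rows(motion=[[[0.025,0,0,0,0,0,-1],[0.05,0,0,0,0,0,-1],[0.075,0,0,0,0,0,-1],[0.1,0,0,0,0,0,-1],[0.125,0,0,0,0,0,-1],[0.15,0,0,0,0,0,-1],[0.175,0,0,0,0,0,-1],[0.2,0,0,0,0,0,-1],[0.225,0,0,0,0,0,-1],[0.25,0,0,0,0,0,-1]]])

```text
time_s: 8.3
ee_pos: [0.5313, -0.1962, 0.0554]
eef_rot: [-3.141, -0.0, 1.328]
force: [0.2, -2.8, 0.7]
grip_width: 0.0003
grip_force: 1.4
```

```bash
python3 go.py 0 -84 54.5 1.3218;  python3 - <<'E'
from h import *
c=camera("scene");cv2.imwrite("pics/c.png",cv2.resize(c["frame"][215:305,265:385,::-1],None,fx=5,fy=5,interpolation=cv2.INTER_CUBIC))
E
```

```text
t 8.3 tcp stand [  -0.2 -176.7] z 55.4 rot [-3.141 -0.     1.328] w 0.00033065273279094367 F [ 0.2 -2.8  0.7] q [-0.42  0.53  1.62  0.    0.99 -0.18]
shift [0.3709 0.0031 0.0035] turn [-0.    -0.     0.001]
```

View pics/c.png

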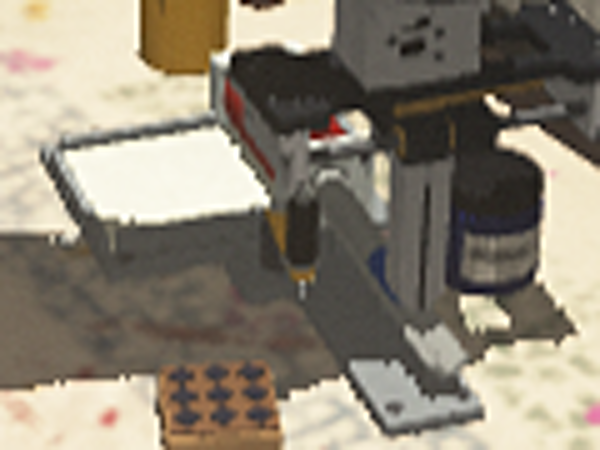

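The finger is behind the blue tail (crop 378,265) and the spindle is sliding with about 3 N.

Emit:
play_rows(motion=[[[0.02,0,0,0,0,0,-1],[0.04,0,0,0,0,0,-1],[0.06,0,0,0,0,0,-1],[0.08,0,0,0,0,0,-1],[0.1,0,0,0,0,0,-1],[0.12,0,0,0,0,0,-1],[0.14,0,0,0,0,0,-1],[0.155,0,0,0,0,0,-1],[0.17,0,0,0,0,0,-1],[0.185,0,0,0,0,0,-1]]])

```text
time_s: 9.35
ee_pos: [0.5422, -0.1516, 0.0554]
eef_rot: [-3.141, -0.0, 1.328]
force: [0.7, -1.7, 0.7]
grip_width: 0.0003
grip_force: 1.0
```

Emit:
play_rows(motion=[[[0.015,0,0,0,0,0,-1],[0.03,0,0,0,0,0,-1],[0.045,0,0,0,0,0,-1],[0.06,0,0,0,0,0,-1],[0.075,0,0,0,0,0,-1],[0.09,0,0,0,0,0,-1],[0.105,0,0,0,0,0,-1],[0.12,0,0,0,0,0,-1]]])

```text
time_s: 10.15
ee_pos: [0.5496, -0.1225, 0.0555]
eef_rot: [3.141, -0.0, 1.328]
force: [0.5, -1.8, 1.2]
grip_width: 0.0006
grip_force: 0.9
```

```bash
python3 go.py 0 -84 54.5 1.3218
```

```text
t 10.15 tcp stand [  -0.6 -100.7] z 55.5 rot [ 3.141 -0.     1.328] w 0.0005901221515871927 F [ 0.5 -1.8  1.2] q [-0.28  0.52  1.63  0.    0.98 -0.04]
shift [0.0669 0.0027 0.0039] turn [ 0.    -0.     0.001]
```

Emit:
play_rows(motion=[[[0.008,0,0,0,0,0,-1],[0.016,0,0,0,0,0,-1],[0.024,0,0,0,0,0,-1],[0.032,0,0,0,0,0,-1],[0.04,0,0,0,0,0,-1],[0.046,0,0,0,0,0,-1],[0.052,0,0,0,0,0,-1],[0.056,0,0,0,0,0,-1],[0.06,0,0,0,0,0,-1],[0.06,0,0,0,0,0,-1]]])

```text
time_s: 11.15
ee_pos: [0.553, -0.1081, 0.0554]
eef_rot: [-3.141, -0.0, 1.328]
force: [-0.3, -0.5, -0.9]
grip_width: 0.0004
grip_force: 0.3
```

```bash
python3 go.py 0 -84 54.5 1.3218
```

```text
t 11.15 tcp stand [ -0.8 -85.9] z 55.4 rot [-3.141 -0.     1.328] w 0.0004467160722265316 F [-0.3 -0.5 -0.9] q [-0.26  0.52  1.63  0.    0.99 -0.02]
shift [0.0077 0.0033 0.0036] turn [-0.    -0.     0.001]
```

Not against the cap yet; continue in 0.5 mm rows watching force.

Emit:
play_rows(motion=[[[0.002,0,0,0,0,0,-1],[0.004,0,0,0,0,0,-1],[0.006,0,0,0,0,0,-1],[0.008,0,0,0,0,0,-1],[0.008,0,0,0,0,0,-1]]])

```text
time_s: 11.65
ee_pos: [0.5532, -0.1074, 0.0554]
eef_rot: [-3.141, 0.002, 1.328]
force: [-1.8, -9.4, -0.5]
grip_width: 0.0004
grip_force: 5.0
```

Emit:
play_rows(motion=[[[0.002,0,0,0,0,0,-1],[0.004,0,0,0,0,0,-1],[0.006,0,0,0,0,0,-1],[0.006,0,0,0,0,0,-1]]])

```text
time_s: 12.05
ee_pos: [0.5533, -0.107, 0.0554]
eef_rot: [-3.141, 0.003, 1.328]
force: [-4.6, -18.4, 0.5]
grip_width: 0.0007
grip_force: 9.6
```

```bash
python3 go.py 0 -84 54.5 1.3218
```

```text
t 12.05 tcp stand [ -0.8 -84.8] z 55.4 rot [-3.141e+00  3.000e-03  1.328e+00] w 0.0006690723957020721 F [ -4.6 -18.4   0.5] q [-0.25  0.52  1.63 -0.    0.99 -0.01]
shift [0.0032 0.0032 0.0036] turn [-0.0001  0.0005  0.0009]
```

Emit:
play_rows(motion=[[[-0.06,0,0,0,0,0,-1],[-0.15,0,0,0,0,0,-1],[-0.18,0,-0.15,0,0,0,-1],[-0.18,0,-0.3,0,0,0,-1],[-0.18,0,-0.45,0,0,0,-1],[-0.18,0,-0.45,0,0,0,-1]]])

```text
time_s: 12.65
ee_pos: [0.5447, -0.1493, 0.173]
eef_rot: [3.134, 0.0, 1.328]
force: [0.4, -0.8, 0.0]
grip_width: 0.0005
grip_force: 0.0
```

```bash
python3 go.py -44.5 -135.6 140 1.19
python3 - <<'E'
from h import *
S=np.array([.575,-.025,-.249]); c=camera("scene")
hsv=cv2.cvtColor(c["frame"],cv2.COLOR_RGB2HSV)
cv2.imwrite("pics/d.png",cv2.resize(c["frame"][215:305,265:385,::-1],None,fx=5,fy=5,interpolation=cv2.INTER_CUBIC))
E
```

```text
t 12.65 tcp stand [   1.3 -127.9] z 173.0 rot [3.134 0.    1.328] w 0.00048357213106546435 F [ 0.4 -0.8  0. ] q [-0.33  0.37  1.55  0.    1.21 -0.09]
shift [-0.0296 -0.1842  0.1305] turn [ 0.0012 -0.0001  0.0219]
```

View pics/d.png

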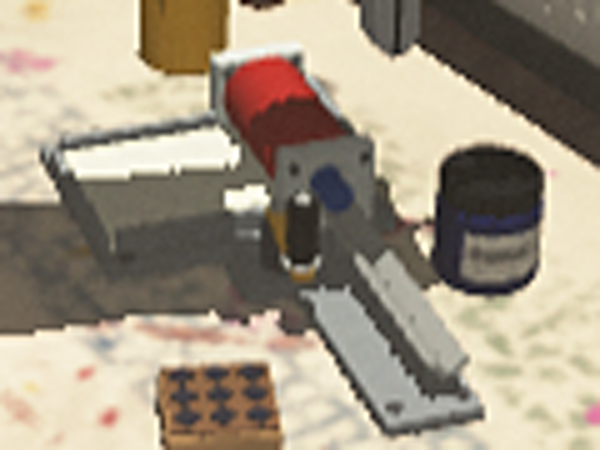

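The roller is seated and the spindle is in, with its short blue tail showing at the near plate (crop 333,188). The peg top is at crop (302,197).

Emit:
play_rows(motion=[[[-0.015,-0.09,0,0,0,0.01,0.1],[-0.03,-0.184,0.06,0,0,0.022,0.1],[-0.03,-0.184,0.12,0,0,0.022,0.1],[-0.03,-0.184,0.13,0,0,0.022,0.1],[-0.03,-0.184,0.13,0,0,0.022,0.1]]])

```text
time_s: 13.2
ee_pos: [0.4965, -0.1446, 0.1346]
eef_rot: [-3.14, -0.0, 1.19]
force: [-0.5, 0.1, -0.6]
grip_width: 0.0368
grip_force: 0.0
```

```bash
python3 go.py -44.5 -135.6 77.5 1.19
python3 - <<'E'
from h import *
S=np.array([.575,-.025,-.249]); c=dict(np.load("pics/scene0.npz")); t=dict(np.load("pics/top0.npz"))
print(tostand(ray(c,325.4,254.4,.08),S),tostand(ray(t,351.2,242.6,.08),S))
E
```

```text
t 13.2 tcp stand [ -46.6 -135.3] z 134.6 rot [-3.14 -0.    1.19] w 0.036796473757291774 F [-0.5  0.1 -0.6] q [-0.35  0.32  1.71  0.    1.11  0.03]
shift [-1.000e-04  9.000e-03  2.285e-01] turn [-0.0003 -0.      0.    ]
[ -44.54042106 -136.10068251] [ -44.68307591 -134.7539639 ]
```

Emit:
play_rows(motion=[[[0,0.008,0.0,0,0,0,0.1],[0,0.008,0.0,0,0,0,0.1],[0,0.008,0.08,0,0,0,0.1],[0,0.008,0.16,0,0,0,0.1],[0,0.008,0.226,0,0,0,0.1],[0,0.008,0.226,0,0,0,0.1],[0,0.008,0.226,0,0,0,-0.5],[0,0.008,0.226,0,0,0,-0.5],[0,0.008,0.226,0,0,0,-0.5]]])

```text
time_s: 14.1
ee_pos: [0.499, -0.1456, 0.0799]
eef_rot: [3.14, -0.0, 1.19]
force: [-0.2, -0.4, -1.0]
grip_width: 0.0313
grip_force: 0.0
```

```bash
cat > arc.py <<'E'
import sys; from h import *; from scipy.spatial.transform import Rotation as R
S=np.array([.575,-.025,-.249]); o=get_obs(); A=R.from_euler('xyz',o["eef_rot"])
for th in np.linspace(float(sys.argv[1]),float(sys.argv[2]),int(sys.argv[3])):
    p=np.array([-38+50*np.sin(th),-86-50*np.cos(th)])/1e3; c,n=np.cos(S[2]),np.sin(S[2])
    w=np.array([S[0]+c*p[0]-n*p[1],S[1]+n*p[0]+c*p[1],o["ee_pos"][2]])
    B=R.from_euler('xyz',[np.pi,0,1.3218+th]); print(th.round(3),(A.inv().apply(w-o["ee_pos"])/.25).round(3),((A.inv()*B).as_rotvec()/2/np.pi).round(4)[2])
E
python3 go.py -44.6 -135.4 77.5 1.19; python3 arc.py 0 0.9 7
```

```text
t 14.1 tcp stand [ -44.  -135.6] z 79.9 rot [ 3.14 -0.    1.19] w 0.031321557448400254 F [-0.2 -0.4 -1. ] q [-0.35  0.4   1.75  0.    0.99  0.03]
shift [ 0.0006 -0.0026  0.0095] turn [ 0.0002 -0.     -0.    ]
0.0 [0.002 0.024 0.   ] -0.021
0.15 [0.008 0.053 0.   ] -0.0449
0.3 [0.018 0.081 0.   ] -0.0687
0.45 [0.033 0.107 0.   ] -0.0926
0.6 [0.051 0.131 0.   ] -0.1165
0.75 [0.073 0.152 0.   ] -0.1404
0.9 [0.097 0.169 0.   ] -0.1642
```

Emit:
play_rows(motion=[[[0,0,0,0,0,0,-0.5],[0.002,0.024,0,0,0,-0.02,-0.5],[0.008,0.053,0,0,0,-0.04,-0.5],[0.018,0.081,0,0,0,-0.06,-0.5],[0.033,0.107,0,0,0,-0.08,-0.5],[0.051,0.131,0,0,0,-0.102,-0.5],[0.073,0.152,0,0,0,-0.124,-0.5],[0.097,0.169,0,0,0,-0.146,-0.5],[0.097,0.169,0,0,0,-0.164,-0.5],[0.097,0.169,0,0,0,-0.164,-0.5]]])

```text
time_s: 15.1
ee_pos: [0.5469, -0.1386, 0.0791]
eef_rot: [3.141, 0.0, 2.222]
force: [-0.8, -1.0, 0.0]
grip_width: 0.0235
grip_force: 0.0
```

```bash
python3 go.py -44.6 -135.4 77.5 1.19; python3 arc.py 1.0 1.571 5
```

```text
t 15.1 tcp stand [   0.7 -117. ] z 79.1 rot [3.141 0.    2.222] w 0.02352108584935582 F [-0.8 -1.   0. ] q [-0.31  0.49  1.62 -0.    1.03 -0.96]
shift [ 0.0964 -0.1703  0.0065] turn [0.     0.     0.1643]
1.0 [-0.001  0.021  0.   ] -0.0158
1.143 [0.004 0.049 0.   ] -0.0386
1.285 [0.013 0.076 0.   ] -0.0613
1.428 [0.026 0.102 0.   ] -0.084
1.571 [0.042 0.125 0.   ] -0.1067
```

Emit:
play_rows(motion=[[[0,0.021,0,0,0,-0.018,-0.5],[0.004,0.049,0,0,0,-0.04,-0.5],[0.013,0.076,0,0,0,-0.062,-0.5],[0.026,0.102,0,0,0,-0.084,-0.5],[0.034,0.114,0,0,0,-0.106,-0.5],[0.042,0.125,0,0,0,-0.107,-0.5],[0.042,0.125,0,0,0,-0.107,-0.5]]])

```text
time_s: 15.8
ee_pos: [0.5654, -0.1112, 0.0791]
eef_rot: [3.142, 0.0, 2.887]
force: [-0.3, 0.7, -0.1]
grip_width: 0.0237
grip_force: 0.0
```

```bash
python3 go.py 12 -86 79 2.8926
```

```text
t 15.8 tcp stand [ 11.9 -85.9] z 79.1 rot [3.142 0.    2.887] w 0.02367957852004991 F [-0.3  0.7 -0.1] q [-0.26  0.51  1.58  0.    1.04 -1.57]
shift [-0.0004 -0.0002  0.0004] turn [ 0.      0.     -0.0009]
```

Now press on along tool y (+stand y), watching the force.

Emit:
play_rows(motion=[[[0,0.004,0,0,0,0,-0.5],[0,0.008,0,0,0,0,-0.5],[0,0.011,0,0,0,0,-0.5],[0,0.013,0,0,0,0,-0.5],[0,0.013,0,0,0,0,-0.5]]])

```text
time_s: 16.3
ee_pos: [0.5661, -0.1082, 0.079]
eef_rot: [-3.142, 0.0, 2.892]
force: [0.9, -0.3, 0.8]
grip_width: 0.0235
grip_force: 0.3
```

Emit:
play_rows(motion=[[[0,0.002,0,0,0,0,-0.5],[0,0.004,0,0,0,0,-0.5],[0,0.004,0,0,0,0,-0.5]]])

```text
time_s: 16.6
ee_pos: [0.5663, -0.1075, 0.0789]
eef_rot: [-3.141, -0.0, 2.892]
force: [-1.4, -3.4, 1.4]
grip_width: 0.0233
grip_force: 1.6
```

```bash
python3 go.py 12 -86 79 2.8926
```

```text
t 16.6 tcp stand [ 11.9 -82.1] z 78.9 rot [-3.141 -0.     2.892] w 0.02325514329276559 F [-1.4 -3.4  1.4] q [-0.25  0.51  1.58 -0.    1.05 -1.57]
shift [-0.0005 -0.0156 -0.0002] turn [-0.0001 -0.     -0.    ]
```

Emit:
play_rows(motion=[[[0,0.002,0,0,0,0,-0.5],[0,0.004,0,0,0,0,-0.5],[0,0.004,0,0,0,0,-0.5]]])

```text
time_s: 16.9
ee_pos: [0.5664, -0.1071, 0.079]
eef_rot: [-3.14, 0.0, 2.892]
force: [-1.6, -8.5, 1.0]
grip_width: 0.0235
grip_force: 4.1
```

Emit:
play_rows(motion=[[[0,0.002,0,0,0,0,-0.5],[0,0.004,0,0,0,0,-0.5],[0,0.004,0,0,0,0,-0.5]]])

```text
time_s: 17.2
ee_pos: [0.5666, -0.1067, 0.079]
eef_rot: [-3.139, 0.0, 2.892]
force: [-2.7, -13.0, 0.7]
grip_width: 0.0236
grip_force: 6.4
```

```bash
python3 go.py 12 -86 79 2.8926
```

```text
t 17.2 tcp stand [ 12.  -81.3] z 79.0 rot [-3.139  0.     2.892] w 0.02357489334712551 F [ -2.7 -13.    0.7] q [-0.25  0.51  1.58 -0.    1.05 -1.57]
shift [-0.0001 -0.0188  0.0001] turn [-0.0003  0.     -0.0001]
```

Force is rising linearly against the stop. Back off to centre the peg, lift clear, and look.

Emit:
play_rows(motion=[[[0,-0.016,0,0,0,0,-0.5],[0,-0.016,0,0,0,0,-0.4],[0,-0.016,-0.1,0,0,0,-0.4],[0,-0.016,-0.3,0,0,0,-0.4],[0,-0.016,-0.5,0,0,0,-0.4],[0.3,-0.016,-0.6,0,0,0,-0.4],[0.5,-0.016,-0.6,0,0,0,-0.4],[0.7,-0.016,-0.6,0,0,0,-0.4],[0.7,-0.016,-0.6,0,0,0,-0.4]]])

```text
time_s: 18.1
ee_pos: [0.3937, -0.065, 0.229]
eef_rot: [3.141, 0.0, 2.893]
force: [0.5, -0.6, 0.2]
grip_width: 0.0278
grip_force: 0.0
```

Run:
```python
from h import *
t=camera("top"); s=camera("scene")
S=np.array([.575,-.025,-.249]); f=[cv2.resize(c["frame"][y:y+90,x:x+80,::-1],(400,450),interpolation=cv2.INTER_CUBIC) for c,x,y in((t,310,180),(s,290,215))]
cv2.imwrite("pics/e.png",np.hstack(f)); print(get_obs()["ee_pos"],get_obs()["force"])
t0=dict(np.load("pics/top0.npz")); d=np.abs(t["frame"].astype(int)-t0["frame"]).sum(-1)
for n,(x,y,w,h) in dict(jar=(338,180,30,32),stamp=(355,265,35,36),bottle=(214,175,32,42)).items(): print(n,np.median(d[y:y+h,x:x+w]))
```

```text
[ 0.39426788 -0.06511887  0.22962596] [0.48125813 0.46106724 0.0311996 ]
jar 14.0
stamp 34.0
bottle 33.0
```

View pics/e.png

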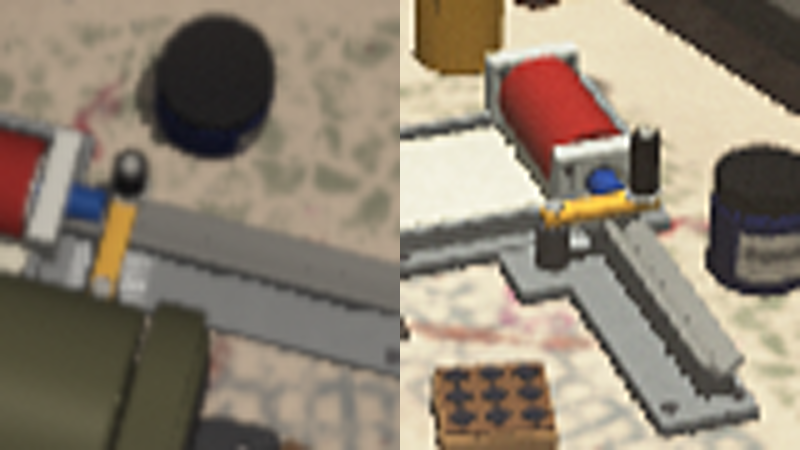

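The keeper (left panel 115,240; peg 130,172) is square across behind the spindle's blue end (85,205). The roller is seated, and the jar and stamp stand where they were. The job is ready to hand in.

```bash
python3 -c "
from station import workorder
print(workorder.hand_in())"
```

```text
the job is handed in; nothing more can be done
None
```

The job is handed in after about 18 s of the 61 s allowed: the roller is in the groove, the spindle is home against the far cap, and the yellow keeper is at its stop behind the blue end; the arm never went near the jar, stamp or bottle, and the hand-in returned no verdict.

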